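Load the toy trailer and unhitch its drawbar

ROBOT

A 6-joint arm with a two-finger parallel gripper is mounted at the origin on the work surface. World frame = base frame: x ahead of the robot, y to its left, z up, the work surface at z = 0. Lengths are in m, angles in rad, forces in N, time in s.
With the tool pointing down it reaches from about 0.375 to 0.9 m from the base axis. Payload 3.1 kg.
Tool frame: the origin (TCP) lies on the centre line of the jaws, within the pads' length; the fingertips stand 8 mm ahead of it and the grasp point (between the pads) lies 11 mm behind it; y points along the fingers, z is the direction in which the jaws open and shut, and the axes are right-handed (so a half turn about y gives the same grasp; the last joint's range is limited). The gripper opens to 87 mm and grips with 3 to 60 N. Pads are 19 mm wide; open, the fingers measure 117 mm over their backs; the gripper's body (75 mm by 190 mm) begins 51 mm behind the grasp point.
Start: joints at [1.032, 0.527, 1.433, -0, 1.181, -0.178], TCP at [0.22, 0.585, 0.231] pointing down, gripper open.
Joint ranges: [-3.08, 3.08], [-0.75, 2.2], [0.22, 2.44], [-1.43, 4.57], [0, 2.65], [-2.85, 2.85]. Speed limits (rad/s): [2.79, 2.79, 3.14, 3.14, 3.14, 3.14].

INTERFACE

Orientations are given as a 3x3 rotation matrix whose columns are the frame's x, y, z axes.
In Python, from workcell import observe, camera, job_done gives the robot as it stands.
- The arm moves only by the tool apply_moves, never from a script. Its argument "targets" is one flat list of numbers, 7 for each row, row after row: the shift along the tool's x, y, z in cm, then the turn, a rotation vector about the tool's x, y, z in rad, then the gripper's target within -1 to 1 (fully open at 1, half-way at 0, shut at -1). In form: [dx, dy, dz, rx, ry, rz, fingers, dx, dy, dz, rx, ry, rz, fingers, ...]. A call has 1 to 20 rows; each row shifts and turns the commanded pose from where the row before left it, along the tool's axes as they then stand; what a row does not reach is not made up. A row lasts 1/12 s, in which the tool goes at most 41.7 mm and 7.16 degrees, less where a joint would pass 70% of its speed; a pose out of reach is approached as far as the arm can. A call with a gripper value outside its range is refused whole. The fingers move at their own pace and stop on an object; "grip_force" is the grip in N (left out, the last holds). Time passes only in rows, so rows that do not move let the fingers close. It gives the time, the measured TCP pose, the force and the opening at its end, in the units of the state.
- observe(): the state, without advancing time (a new reading comes with each control period).
- camera(name): name is "side" or "top" or "wrist"; returns a dict with "pixels" (400x640x3 uint8, blue, green, red), "range_z" (400x640 float32, m along the optical axis (not along the pixel's ray), 0 where there is no reading), "K" (3x3 intrinsics, pixels), "position" and "attitude" of the camera in the world. Camera axes: x right, y down, z forward; pixel columns grow to the right and rows downward; lengths in m; the calibration is good to about 2 mm. A picture is of the moment at which its call begins.
- job_done(): hands the job in, once; it reports no verdict.
The state is a dict: "time_s": time; "qpos": joint angles; "joint_velocities": joint speeds; "joint_torque": joint torques, N m; "ee_pos": TCP position; "tcp_rot": TCP orientation; "contact_force": force on the tool from outside, world axes, zero at the start; "wrist_torque": the same for the moment, N m; "gripper_width": finger opening in m.
Only numpy, scipy, OpenCV 4.12 (cv2) and the standard library are available. Lean on these libraries where they do the work, as an engineer would, in place of code of your own. Each camera call takes 0.05 s, during which the arm holds its last target.

TASK

Tip all six wooden balls out of the cup into the bed of the toy trailer and stand the empty cup upright on the bench again, letting go of it. Then pull the yellow latch tab sideways, away from the red coupler, against its spring, lift the coupler with its drawbar off the ball of the truck, and finish still gripping it, holding it raised about 6 cm (at least 5 cm) and still, with nothing but the gripper carrying it. Do not push over or shift the little tree, the glue jar or the brush.

Things in the scene. Friction and masses are not known exactly. Their poses are not given: they have to be found in the camera images.
- cup: Brown flared wooden cup, loose, about 0.15 kg (varies). Origin at the centre of its underside, z up through the mouth. Outer radius 41 mm at the foot, 64 mm at the rim, 55 mm high, wall 5 mm, floor 6 mm; the wall flares 22 degrees, so it empties only when tipped well past 70 degrees (88 empties it). An upright dark handle bar stands beside it on its +x side.
- cup_handle (a point): Grasp point on the cup's upright handle bar, 70 mm above the cup's underside and 92 mm from its axis along its +x. Bar 14 mm (cup x) by 16 mm (cup y), 18 to 90 mm above the underside; a 12 mm strut joins it to the cup below 34 mm. Best gripped from above, closing along the cup's y. Axes as the cup's.
- cup_lip (a point): Point on the rim of the cup opposite the handle, 64 mm from the axis along the cup's -x and 55 mm above its underside: the balls pour over it when the cup is tipped away from its handle.
- bed (a point): Centre of the inner floor of the trailer's open wooden bed (fixed on the display board), 57 mm above the bench. Inside 121 mm (x) by 166 mm (y), walls 7 mm thick, 50 mm high above the floor: rim 107 mm above the bench. y runs lengthwise, from coupler to trailer; z up. The truck stands at the other end of the board, its cab 138 mm high.
- drawbar: Wooden drawbar of the trailer with the red coupler head at its end, carrying the latch; about 0.27 kg in all (varies). Origin on its hinge axis (fixed, 65 mm above the bench). The axis is the drawbar's x, level; -y points along the bar to the coupler. Down on the ball its z is upright; raising turns it about -x, stop at 0.65 rad; 0.45 rad lifts the coupler 60 mm. It falls back when let go.
- coupler (a point): Middle of the top plate of the red coupler head that sits over the steel ball of the fixed truck: 145 mm from the hinge along the drawbar's -y and 34 mm above it in the drawbar's z; 99 mm above the bench when down. Head 52 mm (x) by 56 mm (y), its top 5 mm above this point. Axes as the drawbar's.
- latch_tab (a point): Grasp point on the upright yellow latch tab, 44 mm to the -x side of the coupler's middle and 41 mm above it (140 mm above the bench when down). Tab 16 mm (x) by 24 mm (y); top 25 mm above this point; below it the tab is free for 36 mm, where the coupler's head comes within 10 mm on +x. Grip from above, closing along x. Axes as the drawbar's.
- latch (a joint): Slide of the latch tab along the drawbar's -x: 0 engaged (its plate hooks under the ball's collar and the drawbar cannot rise), 0.016 m pulled to its stop. It frees the ball beyond about 0.009 m. A spring pulls it back: 3.5 N at the start, 9 N at full pull. Keep it pulled while lifting the first 15 mm.
- tree_center (a point): Bystander: middle of a little turned pale wooden tree, 56 mm wide, 125 mm high, loose.
- glue: Bystander: white glue jar with orange cap, 52 mm wide, 110 mm high, loose; origin under its centre.
- brush: Bystander: brush lying on the bench, loose.
- ball0_center (a point): Centre of ball 0, one of six loose wooden balls (23 mm, 10 g; two red, two green, two pale) that start in the cup.
- ball1_center (a point): Centre of ball 1, one of six loose wooden balls (23 mm, 10 g; two red, two green, two pale) that start in the cup.
- ball2_center (a point): Centre of ball 2, one of six loose wooden balls (23 mm, 10 g; two red, two green, two pale) that start in the cup.
- ball3_center (a point): Centre of ball 3, one of six loose wooden balls (23 mm, 10 g; two red, two green, two pale) that start in the cup.
- ball4_center (a point): Centre of ball 4, one of six loose wooden balls (23 mm, 10 g; two red, two green, two pale) that start in the cup.
- ball5_center (a point): Centre of ball 5, one of six loose wooden balls (23 mm, 10 g; two red, two green, two pale) that start in the cup.
Not all that is in view belongs to the job. Several things have the shape of the cup; the one meant has the colours described above.

How it is judged:
By the outcome, as a careful person would: the job done as asked, in the order asked, and still so for the second after the job is handed in, while the arm keeps its last pose, push and grip.
It also fails if it takes over 70 s, if anything falls off the work surface, if the arm or the gripper's body presses on something with over 40 N, if the wrist force passes 120 N, or if a joint passes its speed limit or range.

## Working session

There is one attempt and no reset: what is moved stays moved. The work goes in short steps, Python scripts to look and compute and a tool call to move; the robot and the scene stay as the last step left them, time stands still between calls to the robot, and variables do not carry over. Pictures are saved under pics/ and viewed, and the job is handed in when it is done.

Besides the shell and the picture viewer there is one more tool, called by a JSON object that holds its "method" and its "body", one argument or row to a line. apply_moves: Moves the arm, as the interface text tells. Its arguments: {"type":"object","properties":{"targets":{"type":"array"},"grip_force":{"type":"number"}},"required":["targets"]}

```bash
ls; mkdir -p pics
python3 - <<'E'
from workcell import observe,camera
import cv2,numpy as np
print(observe())
for n in ["side","top","wrist"]:
    c=camera(n); cv2.imwrite(f"pics/{n}0.png",c["pixels"]); np.savez(f"{n}0.npz",**{k:np.array(v) for k,v in c.items()})
    print(n,c["K"],c["position"],c["attitude"])
E
```

```text
pics
{'time_s': 0.0, 'qpos': array([ 1.03250845e+00,  5.28435724e-01,  1.43389172e+00, -2.61172066e-06,
        1.18137721e+00, -1.78477021e-01]), 'joint_velocities': array([-8.56904857e-04, -9.12157033e-04, -1.39272890e-03,  1.51871502e-04,
       -4.39271885e-04, -3.09387948e-05]), 'joint_torque': array([ 1.74149645e-03, -4.40046430e+01, -1.76591599e+01,  6.33892254e-02,
        5.81398350e-02, -1.71820516e-04]), 'ee_pos': array([0.21965358, 0.58437796, 0.22959367]), 'tcp_rot': array([[ 9.35963587e-01, -1.08068177e-03,  3.52095151e-01],
       [-3.52096612e-01, -1.81458282e-03,  9.35961903e-01],
       [-3.72571157e-04, -9.99997770e-01, -2.07888784e-03]]), 'contact_force': array([-0.15450609, -0.17911166, -0.18338886]), 'wrist_torque': array([-0.00976106, -0.00696949,  0.0381021 ]), 'gripper_width': 0.08702763079047543}
side [[397.65884656   0.         324.95204311]
 [  0.         397.65884656 202.38504528]
 [  0.           0.           1.        ]] [ 0.18098475 -1.08330162  0.87040048] [[ 0.95797786 -0.15047029  0.2442071 ]
 [-0.28683186 -0.50972428  0.81111568]
 [ 0.00242948 -0.84707724 -0.53146425]]
top [[472.32361776   0.         324.32772446]
 [  0.         472.32361776 197.00195451]
 [  0.           0.           1.        ]] [0.25484101 0.10352257 1.41198923] [[-7.92932073e-04 -9.80450325e-01  1.96765170e-01]
 [-9.99997797e-01  3.94990278e-04 -2.06165541e-03]
 [ 1.94363039e-03 -1.96766372e-01 -9.80448478e-01]]
wrist [[290.54313472   0.         316.57101908]
 [  0.         290.54313472 202.2328686 ]
 [  0.           0.           1.        ]] [0.14088669 0.61407235 0.3842355 ] [[ 0.35199655  0.89143874  0.28536889]
 [ 0.93599773 -0.33439556 -0.10994477]
 [-0.00258294  0.30580482 -0.95209072]]
```

View pics/side0.png

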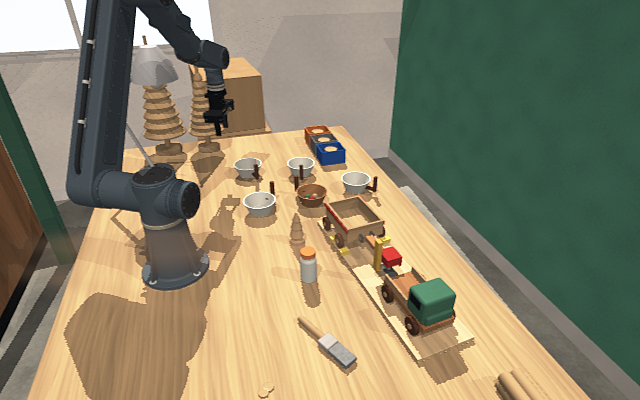

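View pics/top0.png

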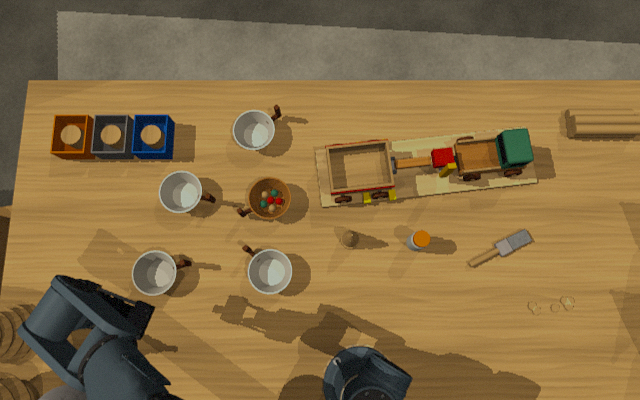

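View pics/wrist0.png

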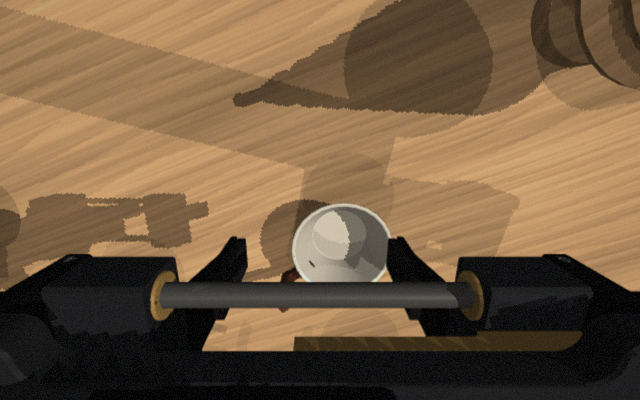

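The brown cup with the balls is at top px (270,198), with its handle toward (243,211). The bed is around (360,167), the coupler (443,157), the tab about (449,170), the tree (351,240), the glue jar (420,240) and the brush (505,245).

```bash
cat > h.py <<'E'
import numpy as np,cv2
def load(n): return dict(np.load(n+".npz"))
def cloud(c):
    z=c["range_z"];K=c["K"];v,u=np.mgrid[:400,:640]
    P=np.stack([(u-K[0,2])/K[0,0]*z,(v-K[1,2])/K[1,1]*z,z],-1)
    return P@c["attitude"].T+c["position"]
def ray(c,u,v):
    d=c["attitude"]@np.array([(u-c["K"][0,2])/c["K"][0,0],(v-c["K"][1,2])/c["K"][1,1],1]); return c["position"],d
def atz(c,u,v,z):
    p,d=ray(c,u,v); return p+d*(z-p[2])/d[2]
def tri(obs):
    A=np.zeros((3,3));b=np.zeros(3);R=[]
    for c,u,v in obs:
        p,d=ray(c,u,v);d=d/np.linalg.norm(d);M=np.eye(3)-np.outer(d,d);A+=M;b+=M@p;R.append((M,p))
    x=np.linalg.solve(A,b);return x,[np.linalg.norm(M@(x-p)) for M,p in R]
E
python3 - <<'E'
import cv2
t=cv2.imread("pics/top0.png");s=cv2.imread("pics/side0.png")
cv2.imwrite("pics/tc1.png",cv2.resize(t[165:235,225:310],None,fx=8,fy=8,interpolation=cv2.INTER_CUBIC))
cv2.imwrite("pics/tc2.png",cv2.resize(t[120:220,310:470],None,fx=5,fy=5,interpolation=cv2.INTER_CUBIC))
cv2.imwrite("pics/sc.png",cv2.resize(s[165:285,285:435],None,fx=5,fy=5,interpolation=cv2.INTER_CUBIC))
E
```

```text
(no output)
```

View pics/tc1.png

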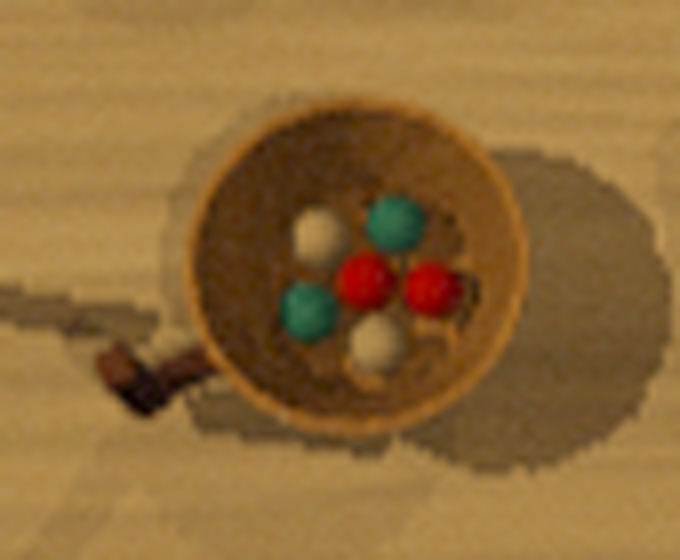

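View pics/tc2.png

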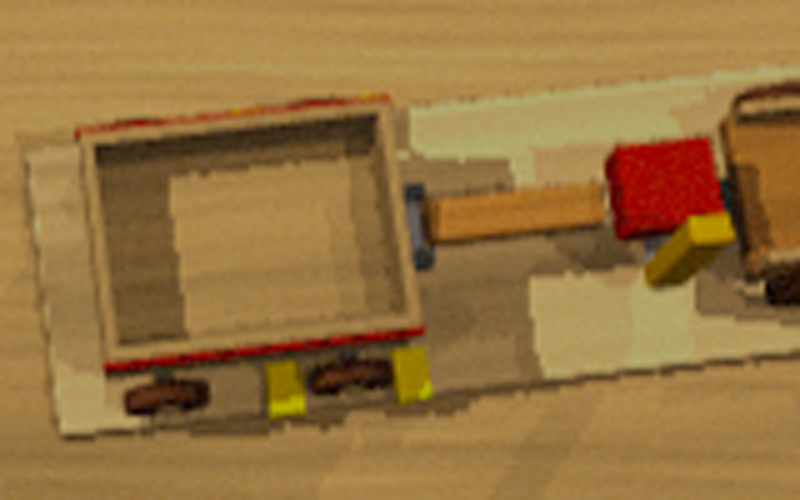

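View pics/sc.png

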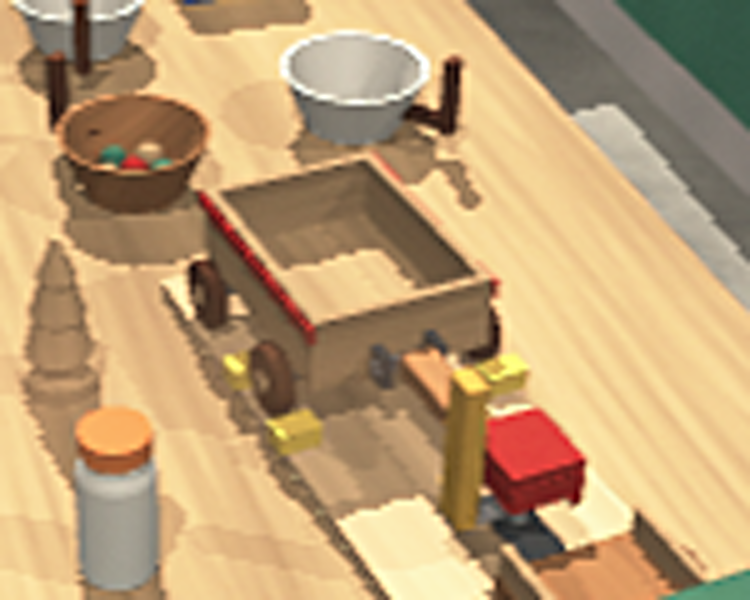

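Run:
```python
from h import *
np.set_printoptions(precision=4,suppress=True)
T=load("top0");S=load("side0")
t=lambda x,y,ox,oy,f:(ox+(x+.5)/f-.5,oy+(y+.5)/f-.5)
cr=t(357,265,225,165,8); print("cup rim c",atz(T,*cr,.055), tri([(T,*cr),(S,*t(134,137,285,165,5))]))
hr=t(118,360,225,165,8); print("handle top",atz(T,*hr,.09),tri([(T,*hr),(S,*t(56,58,285,165,5))]))
tt=t(711,230,310,120,5);print("tab top",atz(T,*tt,.165),tri([(T,*tt),(S,*t(470,378,285,165,5))]))
for p in [(613,150),(710,143),(720,215),(625,235)]: print("coupler",atz(T,*t(*p,310,120,5),.104))
c=[atz(T,*t(*p,310,120,5),.107) for p in [(85,140),(385,107),(412,328),(110,358)]]
print("bed rim",np.array(c),np.mean(c,0))
PT=cloud(T);PS=cloud(S)
for n,(u,v) in dict(cuprim=cr,h=hr,tab=tt,coup=t(662,190,310,120,5),tree=(351,240),glue=(420,238),cab=(515,145)).items():
  print(n,PT[int(round(v))-1:int(round(v))+2,int(round(u))-1:int(round(u))+2].reshape(-1,3).mean(0))
# coupler red mask clouds
for nm,I,P in (("T",T,PT),("S",S,PS)):
  px=I["pixels"].astype(int)
  m=(px[...,2]>140)&(px[...,1]<50)&(px[...,0]<60)&(P[...,2]>.09)&(P[...,1]<0.2)
  print(nm,"red",m.sum(),np.median(P[m],0),P[m].min(0),P[m].max(0))
  m=(px[...,2]>120)&(px[...,1]>100)&(px[...,0]<70)&(P[...,2]>.09)&(P[...,1]<0.2)
  print(nm,"yel",m.sum(),np.median(P[m],0),P[m].min(0),P[m].max(0))
```

```text
cup rim c [0.5252 0.2622 0.055 ] (array([0.5276, 0.2628, 0.0483]), [np.float64(0.001078629952322766), np.float64(0.0010786299523228417)])
handle top [0.4839 0.3421 0.09  ] (array([0.4842, 0.3427, 0.0866]), [np.float64(0.0002907107580505878), np.float64(0.00029071075805052617)])
tab top [ 0.5924 -0.2473  0.165 ] (array([ 0.594 , -0.2478,  0.1643]), [np.float64(0.0013882425226031283), np.float64(0.0013882425226033335)])
coupler [ 0.6566 -0.2104  0.104 ]
coupler [ 0.6608 -0.2666  0.104 ]
coupler [ 0.6178 -0.2701  0.104 ]
coupler [ 0.606 -0.215  0.104]
bed rim [[ 0.6618  0.0941  0.107 ]
 [ 0.6816 -0.0792  0.107 ]
 [ 0.5508 -0.091   0.107 ]
 [ 0.5334  0.0802  0.107 ]] [0.6069 0.0011 0.107 ]
cuprim [0.5309 0.2666 0.0217]
h [0.4827 0.3431 0.0893]
tab [ 0.5908 -0.2473  0.1666]
coup [ 0.6314 -0.2373  0.1045]
tree [0.3959 0.0267 0.1017]
glue [ 0.4005 -0.1637  0.1095]
cab [ 0.6599 -0.4365  0.1371]
T red 283 [ 0.6381 -0.2418  0.1032] [ 0.2548 -0.2719  0.0957] [0.6635 0.1035 1.412 ]
T yel 668 [ 0.4171 -0.0084  0.1089] [ 0.2548 -0.2651  0.093 ] [0.6864 0.1035 1.412 ]
S red 29 [ 0.5442 -0.0392  0.1034] [ 0.5297 -0.2727  0.0964] [0.6613 0.0743 0.107 ]
S yel 92 [ 0.5937 -0.2602  0.1286] [ 0.181  -1.0833  0.0919] [ 0.6092 -0.1842  0.8704]
```

{"method": "apply_moves", "body": {
  "targets": [3.3,0.4,-1.3,0,0,0,0.2,3.3,0.4,-1.3,0,0,0,0.2,3.3,0.4,-1.3,0,0,0,0.2,3.3,0.4,-1.3,0,0,0,0.2,3.3,0.4,-1.3,0,0,0,0.2,3.3,0.4,-1.3,0,0,0,0.2,3.3,0.4,-1.3,0,0,0,0.2,3.3,0.4,-1.3,0,0,0,0.2,3.3,0.4,-1.3,0,0,0,0.2,3.3,0.4,-1.3,0,0,0,0.2,0,0,0,0,0.104,0,0.2,0,0,0,0,0.104,0,0.2,0,0,0,0,0.104,0,0.2,0,0,0,0,0.104,0,0.2,0,0,0,0,0.104,0,0.2,0,0,0,0,0.104,0,0.2,0,0,0,0,0.104,0,0.2,0,0,0,0,0,0,0.2,0,0,0,0,0,0,0.2]
}}

```text
time_s: 1.73
ee_pos: [0.4829, 0.347, 0.1903]
tcp_rot: [[0.467, -0.001, 0.884], [-0.884, -0.0, 0.467], [0.0, -1.0, -0.001]]
contact_force: [-0.7, -0.2, 0.3]
gripper_width: 0.052
```

Run:
```python
from workcell import observe,camera
import cv2,numpy as np
o=observe();print(o)
open("obs.txt","a").write(repr([list(o['qpos']),list(o['ee_pos']),o['tcp_rot'].tolist()])+"\n")
c=camera("wrist"); cv2.imwrite("pics/w1.png",c["pixels"]); np.savez("w1.npz",**{k:np.array(v) for k,v in c.items()})
print(c["position"])
```

```text
{'time_s': 1.7333, 'qpos': array([ 4.35295534e-01,  5.34940392e-01,  1.55104114e+00, -5.67540889e-05,
        1.05620103e+00, -5.03183154e-02]), 'joint_velocities': array([ 0.00092852, -0.00205601, -0.00065242,  0.00076416,  0.00012027,
       -0.00371361]), 'joint_torque': array([-1.27747215e-02, -4.24351823e+01, -1.58063972e+01,  6.72119460e-02,
        3.88273678e-02,  8.35322659e-02]), 'ee_pos': array([0.48294073, 0.3469893 , 0.19031485]), 'tcp_rot': array([[ 4.66776050e-01, -5.14066893e-04,  8.84375404e-01],
       [-8.84375553e-01, -2.93549725e-04,  4.66775958e-01],
       [ 1.96540899e-05, -9.99999825e-01, -5.91650174e-04]]), 'contact_force': array([-0.69927369, -0.21425226,  0.29698052]), 'wrist_torque': array([-0.03350105,  0.01847732,  0.05482648]), 'gripper_width': 0.05204039850446453}
[0.4438655  0.42159811 0.3448377 ]
```

View pics/w1.png

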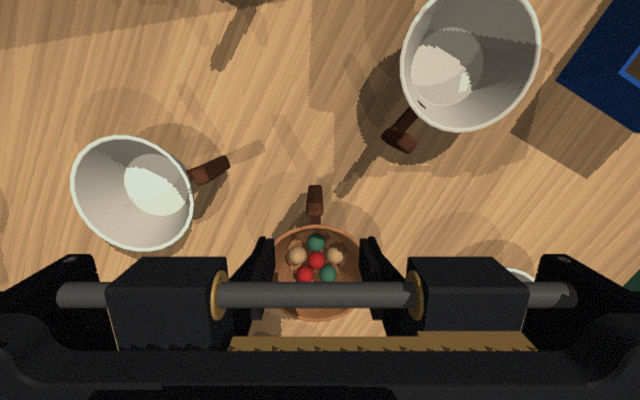

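The handle top sits at about wrist px (315,188) and points straight up the image, so the yaw matches. I'll enlarge it to get an accurate position.

Run:
```python
import cv2
t=cv2.imread("pics/w1.png")
cv2.imwrite("pics/w1c.png",cv2.resize(t[165:325,255:375],None,fx=5,fy=5,interpolation=cv2.INTER_CUBIC)[:600])
```

```text
(no output)
```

View pics/w1c.png

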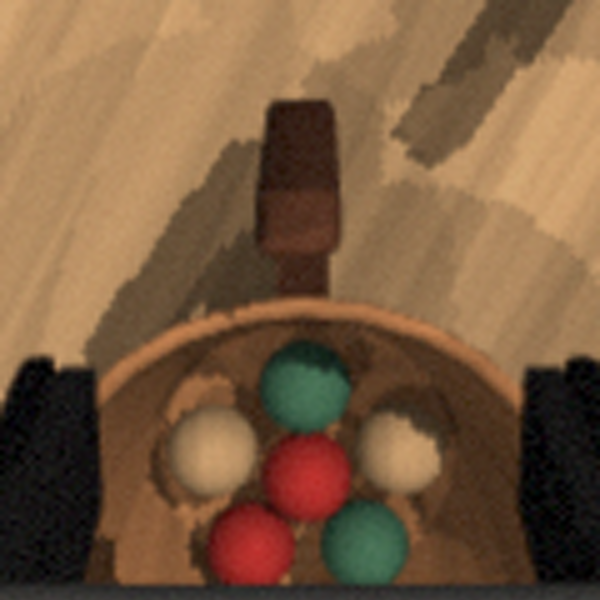

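Run:
```python
from h import *
np.set_printoptions(precision=4,suppress=True)
W=load("w1");T=load("top0");S=load("side0")
w=(255+299.5/5-.5,165+219/5-.5)
print(atz(W,*w,.09))
hr=(225+118.5/8-.5,165+360.5/8-.5);sr=(285+56/5-.4,165+58/5-.4)
print(tri([(W,*w),(T,*hr)]),tri([(W,*w),(T,*hr),(S,*sr)]))
P=cloud(W);print(P[int(w[1]),int(w[0])])
# rest of the orientation: bar bottom line
R=np.array([[.467,0,.884],[-.884,0,.467],[0,-1,0]])
t=np.array([.4829,.347,.1903])
for q in [atz(W,*w,.09)]: print("tool delta of grasp ->",R.T@(np.array([q[0],q[1],.059])-t))
```

```text
[0.4829 0.3427 0.09  ]
(array([0.4835, 0.3423, 0.0889]), [np.float64(0.0005108670702667352), np.float64(0.0005108670702667639)]) (array([0.4838, 0.3421, 0.0871]), [np.float64(0.0006049526712122002), np.float64(0.0007324661250797745), np.float64(0.0002388625294838072)])
[0.4825 0.3426 0.0896]
tool delta of grasp -> [ 0.0038  0.1313 -0.0021]
```

{"method": "apply_moves", "body": {
  "targets": [0.4,2.6,-0.18,0,0,0,0.2,0,3.0,0,0,0,0,0.2,0,3.0,0,0,0,0,0.2,0,2.5,0,0,0,0,0.2,0,2.0,0,0,0,0,0.2,0,0,0,0,0,0,0.2,0,0,0,0,0,0,-1,0,0,0,0,0,0,-1,0,0,0,0,0,0,-1,0,0,0,0,0,0,-1,0,0,0,0,0,0,-1,0,0,0,0,0,0,-1],
  "grip_force": 40
}}

```text
time_s: 2.78
ee_pos: [0.4838, 0.343, 0.0606]
tcp_rot: [[0.465, 0.002, 0.886], [-0.886, 0.001, 0.465], [0.0, -1.0, 0.002]]
contact_force: [0.2, 0.8, 0.1]
gripper_width: 0.02
```

{"method": "apply_moves", "body": {
  "targets": [0,0,0,0,0,0,-1,0,0,0,0,0,0,-1,0,0,0,0,0,0,-1,0,0,0,0,0,0,-1]
}}

```text
time_s: 3.12
ee_pos: [0.4837, 0.343, 0.0601]
tcp_rot: [[0.465, 0.001, 0.886], [-0.886, 0.001, 0.465], [-0.0, -1.0, 0.001]]
contact_force: [-0.8, 0.8, 5.0]
gripper_width: 0.0156
```

{"method": "apply_moves", "body": {
  "targets": [0,-1,0,0,0,0,-1,0,-2,0,0,0,0,-1,0,-2,0,0,0,0,-1,0,-2,0,0,0,0,-1,0,-2,0,0,0,0,-1,0,-2,0,0,0,0,-1,0,-2,0,0,0,0,-1,0,-2,0,0,0,0,-1,0,-2,0,0,0,0,-1,0,0,0,0,0,0,-1]
}}

```text
time_s: 3.95
ee_pos: [0.4851, 0.3436, 0.2334]
tcp_rot: [[0.464, 0.006, 0.886], [-0.886, 0.003, 0.464], [0.0, -1.0, 0.007]]
contact_force: [0.7, 0.1, -2.0]
gripper_width: 0.0155
```

Run:
```python
from workcell import observe,camera
import cv2,numpy as np
o=observe();print(o)
open("obs.txt","a").write(repr([list(o['qpos']),list(o['ee_pos']),o['tcp_rot'].tolist()])+"\n")
c=camera("side"); cv2.imwrite("pics/s2.png",cv2.resize(c["pixels"][40:290,120:440],None,fx=2,fy=2))
```

```text
{'time_s': 3.95, 'qpos': array([ 4.28351060e-01,  4.80056159e-01,  1.51374188e+00,  2.68015648e-04,
        1.14053959e+00, -5.47008773e-02]), 'joint_velocities': array([-0.00376094,  0.0437511 ,  0.04369548, -0.00037581, -0.07142765,
       -0.00183288]), 'joint_torque': array([ 1.49860941e-01, -4.10073137e+01, -1.62489796e+01, -7.14705884e-02,
        5.43988198e-01,  2.33153813e-03]), 'ee_pos': array([0.48514718, 0.34363554, 0.23344765]), 'tcp_rot': array([[ 4.64385357e-01,  6.49832227e-03,  8.85609401e-01],
       [-8.85633229e-01,  3.23508979e-03,  4.64374114e-01],
       [ 1.52626711e-04, -9.99973653e-01,  7.25745846e-03]]), 'contact_force': array([ 0.7317164 ,  0.11700595, -1.99884128]), 'wrist_torque': array([ 0.13477424, -0.02653987,  0.0369271 ]), 'gripper_width': 0.015536749712999065}
```

View pics/s2.png

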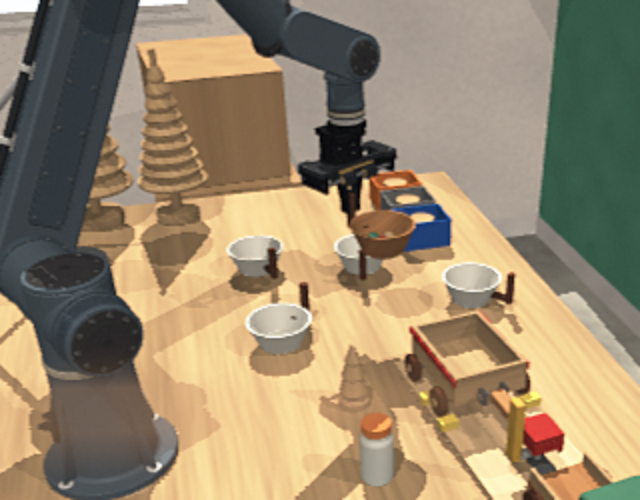

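{"method": "apply_moves", "body": {
  "targets": [0,-2,0,0,0,0,-1,0,-2,0,0,0,0,-1,0,-2,0,0,0,0,-1,0,-2,0,0,0,0,-1,0,0,0,0,0,0.1,-1,0,0,0,0,0,0.1,-1,0,0,0,0,0,0.1,-1,0,0,0,0,0,0,-1,0,0,0,0,0,0,-1]
}}

```text
time_s: 4.75
ee_pos: [0.4831, 0.3411, 0.3072]
tcp_rot: [[0.44, -0.14, 0.887], [-0.848, 0.259, 0.462], [-0.294, -0.956, -0.005]]
contact_force: [0.6, 0.9, -2.1]
gripper_width: 0.0153
```

```bash
cat > ob.py <<'E'
from workcell import observe
import numpy as np
np.set_printoptions(precision=4,suppress=True)
o=observe()
open("obs.txt","a").write(repr([list(o['qpos']),list(o['ee_pos']),o['tcp_rot'].tolist()])+"\n")
for k in ('time_s','qpos','ee_pos','tcp_rot','contact_force','gripper_width'):print(k,o[k])
E
python3 ob.py
```

```text
time_s 4.75
qpos [ 0.2763  0.4103  1.4521  0.2983  1.3559 -0.2784]
ee_pos [0.4831 0.3411 0.3072]
tcp_rot [[ 0.4401 -0.1401  0.8869]
 [-0.8484  0.2587  0.4619]
 [-0.2942 -0.9557 -0.005 ]]
contact_force [ 0.635   0.9371 -2.0941]
gripper_width 0.01534091986605173
```

```bash
cat > fk.py <<'E'
import numpy as np
from scipy.spatial.transform import Rotation as Ro
from scipy.optimize import least_squares
def fk(q,p):
    a1,d1,h,L2,e,L3,d6,dl,s=p
    z=lambda t:Ro.from_euler('z',t).as_matrix(); y=lambda t:Ro.from_euler('y',t).as_matrix()
    R=z(q[0]);P=R@[a1,d1,h];R=R@y(q[1]);P=P+R@[0,0,L2];R=R@y(q[2]);P=P+R@[e,0,L3]
    R=R@z(s*q[3]);P=P+R@[0,dl,0]; R=R@y(q[4]);P=P+R@[0,0,d6];R=R@z(s*q[5])
    # tool: approach=R z ; tool y=approach ; 
    return P,R
D=[eval(l.replace("np.float64","")) for l in open("obs.txt")]
D.append([[1.0325,.52844,1.43389,0,1.18138,-.17848],[.21965,.58438,.22959],[[.93596,-.00108,.3521],[-.3521,-.0018,.93596],[-.00037,-1,-.002]]])
def fit():
    best=None
    for s in (1,-1):
        def f(p):
            r=[]
            for q,P,R in D:
                a,b=fk(q,list(p)+[s]); r+=list((a-np.array(P))*1000)+list((b[:,2]-np.array(R)[:,1])*100)
            return np.array(r+list((p-p0)*[5]*1))
        p0=np.array([0,.11,.35,.4,.1,.38,.2,0.])
        S=least_squares(f,p0)
        if best is None or S.cost<best[0]: best=(S.cost,list(S.x)+[s],f(S.x))
    return best
if __name__=="__main__":
    np.set_printoptions(precision=3,suppress=True)
    c,p,r=fit();print(c,np.array(p));print(r[:6*len(D)].reshape(-1,6))
    for q,P,R in D: print(np.array(R).T@fk(q,p)[1])
E
python3 fk.py
```

```text
0.6311629718723377 [0.001 0.111 0.275 0.586 0.113 0.392 0.297 0.    1.   ]
[[ 0.011  0.006 -0.005 -0.    -0.     0.   ]
 [ 0.025  0.012 -0.02   0.    -0.    -0.   ]
 [ 0.036  0.018 -0.011 -0.    -0.    -0.   ]
 [-0.034 -0.072  0.037 -0.001 -0.002  0.   ]]
[[-0. -1.  0.]
 [-0.  0.  1.]
 [-1.  0. -0.]]
[[-0. -1.  0.]
 [-0.  0.  1.]
 [-1.  0. -0.]]
[[-0. -1.  0.]
 [-0.  0.  1.]
 [-1.  0. -0.]]
[[-0. -1. -0.]
 [-0.  0.  1.]
 [-1.  0. -0.]]
```

```bash
cat > ik.py <<'E'
from fk import *
M=np.array([[0,-1,0],[0,0,1],[-1,0,0]],float) # R_tool^T R_fk
_,PAR,_=fit()
LO=np.array([-3.08,-.75,.22,-1.43,0,-2.85]);HI=np.array([3.08,2.2,2.44,4.57,2.65,2.85])
def ik(P,R,q0):
    def f(q):
        a,b=fk(q,PAR); return np.concatenate([(a-P)*10,(b-R@M).ravel()])
    S=least_squares(f,np.clip(q0,LO+.01,HI-.01),bounds=(LO,HI));return S.x,S.cost
def pose(yawc,phi):
    # cup x dir yaw, tilt phi; tool R
    c=np.array([np.cos(yawc),np.sin(yawc),0]);up=np.array([0,0,1.])
    x0=-c;y0=-up;z0=np.cross(x0,y0)
    R=np.stack([x0,y0,z0],1)
    return R@Ro.from_euler('z',phi).as_matrix()
E
python3 - <<'E'
from ik import *
np.set_printoptions(precision=3,suppress=True)
q=np.array(D[2][0])
q=np.array([ 0.2763 , 0.4103 , 1.4521 , 0.2983 , 1.3559 ,-0.2784])
for yaw in (117.7,96.2):
  qq=q
  for phi in (17,40,60,80,90,100,110):
    qq,c=ik(np.array([.604,.022,.286]),pose(np.radians(yaw),np.radians(phi)),qq);print(yaw,phi,qq,round(c,6))
E
```

```text
117.7 17 [-0.258  0.517  1.325  0.218  1.504 -0.778] 0.0
117.7 40 [-0.367  0.659  1.214  0.451  1.806 -0.866] 0.0
117.7 60 [-0.425  0.8    1.145  0.64   2.041 -0.874] 0.0
117.7 80 [-0.454  0.943  1.11   0.841  2.243 -0.836] 0.0
117.7 90 [-0.457  1.011  1.108  0.951  2.332 -0.802] 0.0
117.7 100 [-0.454  1.075  1.115  1.07   2.414 -0.759] 0.0
117.7 110 [-0.443  1.135  1.132  1.199  2.491 -0.707] 0.0
96.2 17 [-0.286  0.473  1.405  0.278  1.388 -0.462] 0.0
96.2 40 [-0.435  0.573  1.389  0.583  1.587 -0.657] 0.0
96.2 60 [-0.52   0.698  1.38   0.797  1.774 -0.764] 0.0
96.2 80 [-0.562  0.843  1.378  0.988  1.962 -0.83 ] 0.0
96.2 90 [-0.567  0.918  1.38   1.081  2.057 -0.851] 0.0
96.2 100 [-0.562  0.993  1.383  1.177  2.152 -0.864] 0.0
96.2 110 [-0.546  1.066  1.388  1.278  2.249 -0.867] 0.0
```

{"method": "apply_moves", "body": {
  "targets": [1.27,-0.31,-0.15,0,0,0,-1,2.54,-0.62,-0.31,0,0,0,-1,2.54,-0.62,-0.31,0,0,0,-1,2.54,-0.62,-0.31,0,0,0,-1,2.54,-0.62,-0.31,0,0,0,-1,2.54,-0.62,-0.31,0,0,0,-1,2.54,-0.62,-0.31,0,0,0,-1,2.54,-0.62,-0.31,0,0,0,-1,2.54,-0.62,-0.31,0,0,0,-1,2.54,-0.62,-0.31,0,0,0,-1,2.54,-0.62,-0.31,0,0,0,-1,2.54,-0.62,-0.31,0,0,0,-1,2.54,-0.62,-0.31,0,0,0,-1,1.27,-0.31,-0.15,0.018,0.06,0,-1,0,0,0,0.018,0.06,0,-1,0,0,0,0.018,0.06,0,-1,0,0,0,0.018,0.06,0,-1,0,0,0,0.018,0.06,0,-1,0,0,0,0.018,0.06,0,-1,0,0,0,0,0,0,-1]
}}

```text
time_s: 6.42
ee_pos: [0.6044, 0.024, 0.2887]
tcp_rot: [[0.101, -0.036, 0.994], [-0.951, 0.291, 0.107], [-0.294, -0.956, -0.005]]
contact_force: [-0.9, 1.2, -2.0]
gripper_width: 0.0156
```

```bash
python3 ob.py
python3 - <<'E'
from workcell import camera
import cv2,numpy as np
for n in("top","side"):
    c=camera(n); np.savez(f"{n}3.npz",**{k:np.array(v) for k,v in c.items()}); cv2.imwrite(f"pics/{n}3.png",c["pixels"])
E
```

```text
time_s 6.4167
qpos [-0.2821  0.4727  1.3979  0.2775  1.3981 -0.4544]
ee_pos [0.6044 0.024  0.2887]
tcp_rot [[ 0.1012 -0.0359  0.9942]
 [-0.9506  0.2914  0.1073]
 [-0.2936 -0.9559 -0.0047]]
contact_force [-0.9114  1.2377 -2.0034]
gripper_width 0.015615304634135308
```

View pics/side3.png

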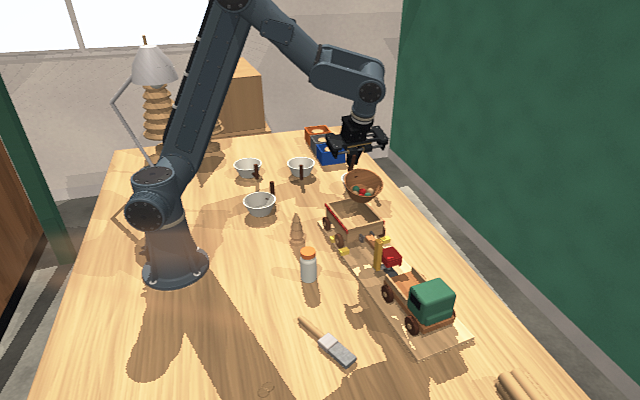

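{"method": "apply_moves", "body": {
  "targets": [-1.9,0.6,0,0,0,0.05,-1,0,0,0,0,0,0.08,-1,0,0,0,0,0,0.08,-1,0,0,0,0,0,0.08,-1,0,0,0,0,0,0.08,-1,0,0,0,0,0,0.08,-1,0,0,0,0,0,0.08,-1,0,0,0,0,0,0.08,-1,0,0,0,0,0,0.06,-1,0,0,0,0,0,0.04,-1,0,0,0,0,0,0.04,-1,0,0,0,0,0,0.04,-1,0,0,0,0,0,0.04,-1,0,0,0,0,0,0.04,-1,0,0,0,0,0,0.04,-1,0,0,0,0,0,0.04,-1,0,0,0,0,0,0,-1]
}}

```text
time_s: 7.93
ee_pos: [0.6029, 0.0432, 0.2873]
tcp_rot: [[0.028, -0.103, 0.994], [-0.312, 0.944, 0.106], [-0.95, -0.313, -0.006]]
contact_force: [0.6, 0.8, -2.8]
gripper_width: 0.0158
```

```bash
python3 ob.py
python3 - <<'E'
from workcell import camera
import cv2,numpy as np
for n in("top","side"):
    c=camera(n); np.savez(f"{n}4.npz",**{k:np.array(v) for k,v in c.items()}); cv2.imwrite(f"pics/{n}4.png",cv2.resize(c["pixels"][100:260,280:480],None,fx=4,fy=3.7) if n=="side" else cv2.resize(c["pixels"][80:240,260:460],None,fx=4,fy=3.7))
E
```

```text
time_s 7.9333
qpos [-0.5237  0.7702  1.403   0.9264  1.8602 -0.7981]
ee_pos [0.6029 0.0432 0.2873]
tcp_rot [[ 0.0276 -0.1029  0.9943]
 [-0.3115  0.9443  0.1064]
 [-0.9498 -0.3127 -0.006 ]]
contact_force [ 0.5629  0.7808 -2.8393]
gripper_width 0.015821238757383956
```

View pics/side4.png

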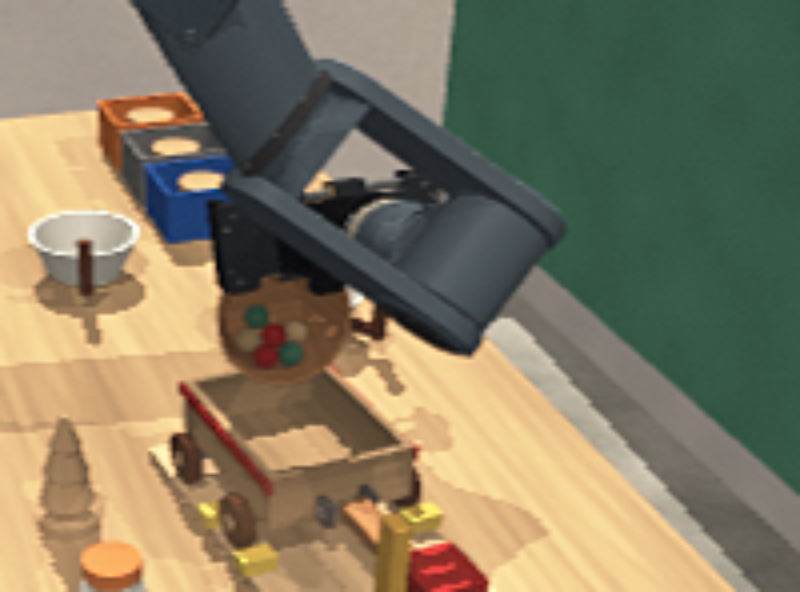

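View pics/top4.png

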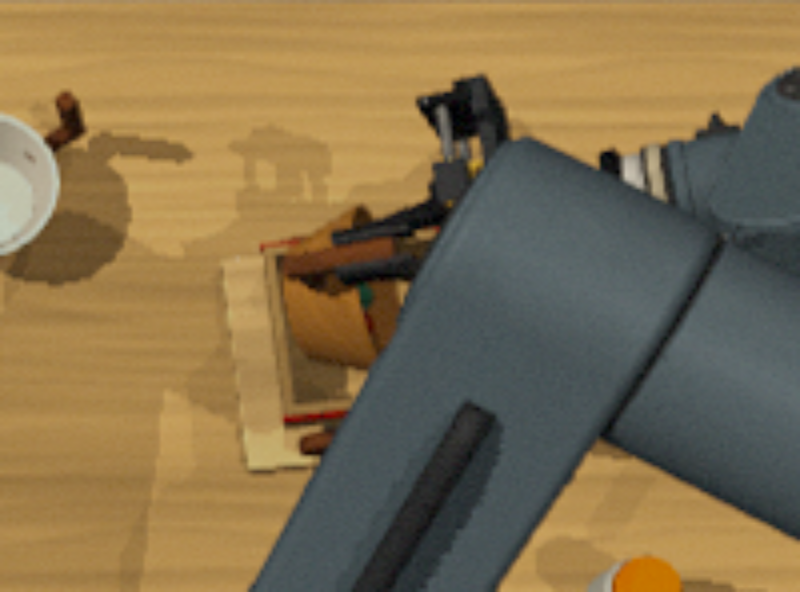

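Tilt is 72°, and all six balls are still in the cup, right over the bed. I'll keep tilting slowly.

{"method": "apply_moves", "body": {
  "targets": [0,0,0,0,0,0.04,-1,0,0,0,0,0,0.04,-1,0,0,0,0,0,0.04,-1,0,0,0,0,0,0.04,-1,0,0,0,0,0,0.04,-1,0,0,0,0,0,0.04,-1,0,0,0,0,0,0.04,-1,0,0,0,0,0,0.04,-1,0,0,0,0,0,0.03,-1,0,0,0,0,0,0,-1,0,0,0,0,0,0,-1,0,0,0,0,0,0,-1,0,0,0,0,0,0,-1,0,0,0,0,0,0,-1,0,0,0,0,0,0,-1,0,0,0,0,0,0,-1]
}}

```text
time_s: 9.37
ee_pos: [0.6032, 0.0434, 0.2892]
tcp_rot: [[-0.005, -0.107, 0.994], [0.028, 0.994, 0.107], [-1.0, 0.028, -0.002]]
contact_force: [0.5, 0.3, -1.9]
gripper_width: 0.0156
```

```bash
python3 ob.py
python3 - <<'E'
from workcell import camera
import cv2,numpy as np
for n in("side",):
    c=camera(n); cv2.imwrite(f"pics/{n}5.png",cv2.resize(c["pixels"][100:260,280:480],None,fx=4,fy=3.7))
E
```

```text
time_s 9.3667
qpos [-0.5412  0.9165  1.4077  1.1131  2.0482 -0.8547]
ee_pos [0.6032 0.0434 0.2892]
tcp_rot [[-0.0055 -0.1069  0.9943]
 [ 0.0276  0.9939  0.107 ]
 [-0.9996  0.0281 -0.0025]]
contact_force [ 0.5332  0.3237 -1.9481]
gripper_width 0.015632413460111485
```

View pics/side5.png

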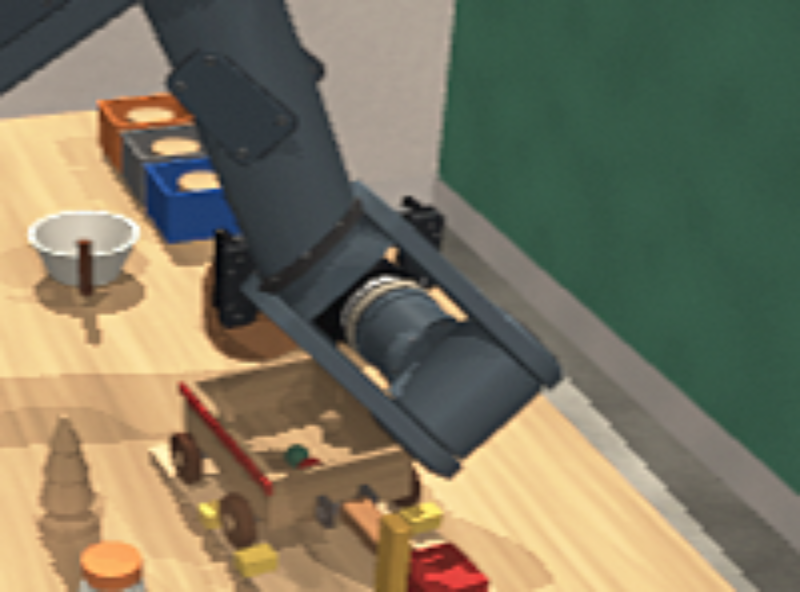

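{"method": "apply_moves", "body": {
  "targets": [0,0,0,0,0,0.05,-1,0,0,0,0,0,0.05,-1,0,0,0,0,0,0,-1,0,0,0,0,0,0,-1,0,0,0,0,0,0,-1,0,0,0,0,0,-0.1,-1,0,0,0,0,0,-0.1,-1,0,0,0,0,0,-0.1,-1,0,0,0,0,0,-0.1,-1,0,0,0,0,0,-0.1,-1,0,0,0,0,0,-0.1,-1,0,0,0,0,0,-0.1,-1,0,0,0,0,0,-0.1,-1,0,0,0,0,0,-0.1,-1,0,0,0,0,0,-0.1,-1,0,0,0,0,0,-0.1,-1,0,0,0,0,0,-0.1,-1,0,0,0,0,0,-0.1,-1,0,0,0,0,0,-0.1,-1,0,0,0,0,0,-0.1,-1]
}}

```text
time_s: 11.08
ee_pos: [0.6029, 0.0435, 0.2906]
tcp_rot: [[0.104, -0.022, 0.994], [-0.975, 0.193, 0.106], [-0.194, -0.981, -0.001]]
contact_force: [0.1, 0.3, -2.4]
gripper_width: 0.0156
```

{"method": "apply_moves", "body": {
  "targets": [0,0,0,0,0,-0.1,-1,0,0,0,0,0,-0.1,-1,0,0,0,0,0,0,-1,0,0,0,0,0,0,-1]
}}

```text
time_s: 11.42
ee_pos: [0.6024, 0.0452, 0.2895]
tcp_rot: [[0.109, -0.003, 0.994], [-0.994, 0.002, 0.109], [-0.002, -1.0, -0.003]]
contact_force: [-0.6, -0.5, -0.8]
gripper_width: 0.0159
```

```bash
python3 ob.py
python3 - <<'E'
from workcell import camera
import cv2,numpy as np
for n in("side","top"):
    c=camera(n); cv2.imwrite(f"pics/{n}6.png",cv2.resize(c["pixels"][100:260,280:480],None,fx=4,fy=3.7) if n=="side" else c["pixels"])
E
```

```text
time_s 11.4167
qpos [-0.1107  0.4403  1.414   0.0014  1.2909 -0.2208]
ee_pos [0.6024 0.0452 0.2895]
tcp_rot [[ 0.1095 -0.0035  0.994 ]
 [-0.994   0.0017  0.1095]
 [-0.0021 -1.     -0.0033]]
contact_force [-0.5568 -0.4606 -0.7729]
gripper_width 0.015860645396232484
```

View pics/side6.png

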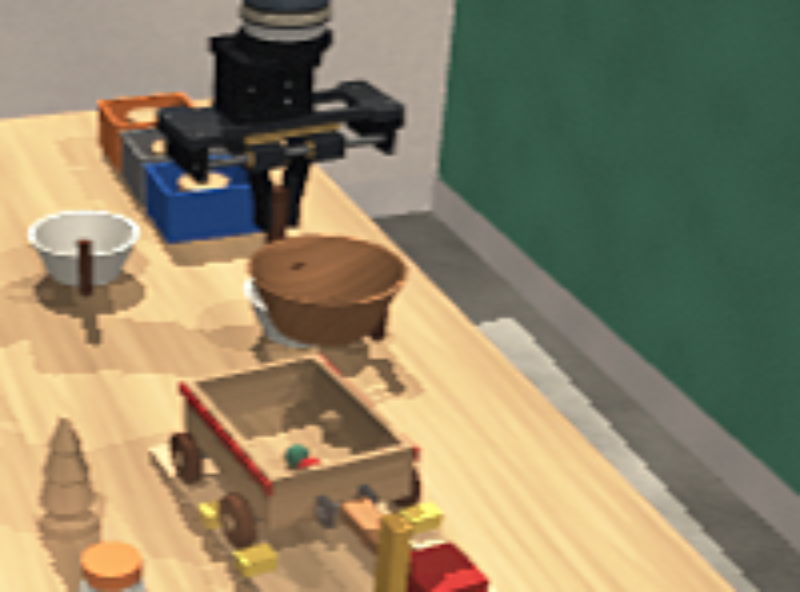

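View pics/top6.png

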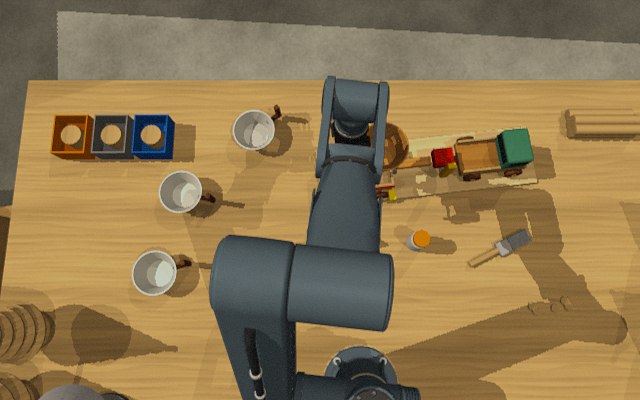

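The cup came back empty at side crop (327,262). A green and a red ball are visible in the bed at (297,456) and (310,463). I'll put the cup back where it stood.

{"method": "apply_moves", "body": {
  "targets": [-1.29,0,-0.36,0,0,0,-1,-2.58,0,-0.71,0,0,0,-1,-2.58,0,-0.71,0,0,0,-1,-2.58,0,-0.71,0,0,0,-1,-2.58,0,-0.71,0,0,0,-1,-2.58,0,-0.71,0,0,0,-1,-2.58,0,-0.71,0,0,0,-1,-2.58,0,-0.71,0,0,0,-1,-2.58,0,-0.71,0,0,0,-1,-2.58,0,-0.71,0,0,0,-1,-2.58,0,-0.71,0,0,0,-1,-2.58,0,-0.71,0,0,0,-1,-1.29,0,-0.36,0,0,0,-1,0,0,0,0,-0.0625,0,-1,0,0,0,0,-0.0625,0,-1,0,0,0,0,-0.0625,0,-1,0,0,0,0,-0.0625,0,-1,0,0,0,0,-0.0625,0,-1,0,0,0,0,-0.0625,0,-1,0,0,0,0,0,0,-1]
}}

```text
time_s: 13.18
ee_pos: [0.4855, 0.3413, 0.2886]
tcp_rot: [[0.463, -0.004, 0.886], [-0.886, -0.001, 0.463], [-0.001, -1.0, -0.004]]
contact_force: [0.2, 0.2, -0.7]
gripper_width: 0.016
```

Run:
```python
from workcell import camera
import cv2,numpy as np
for n in("top","wrist"):
    c=camera(n); cv2.imwrite(f"pics/{n}7.png",c["pixels"]);np.savez(f"{n}7.npz",**{k:np.array(v) for k,v in c.items()})
    if n=="top":cv2.imwrite(f"pics/bed7.png",cv2.resize(c["pixels"][120:220,310:470],None,fx=5,fy=5,interpolation=cv2.INTER_CUBIC))
```

```text
(no output)
```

View pics/bed7.png

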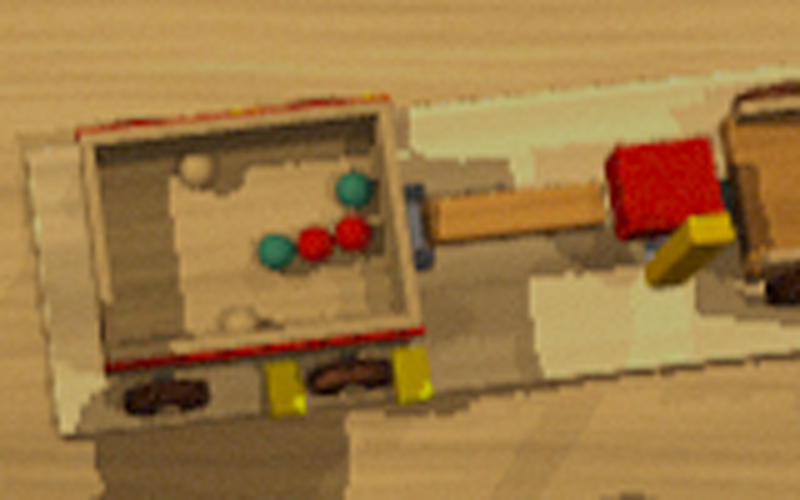

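View pics/wrist7.png

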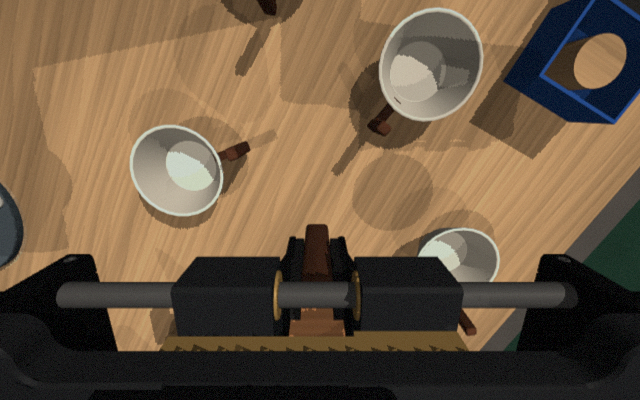

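All six balls lie in the bed: pale at crop (197,170) and (240,318), green (276,251) and (354,189), red (315,243) and (352,233). Lowering the cup.

{"method": "apply_moves", "body": {
  "targets": [0,2.1,0,0,0,0,-1,0,2.1,0,0,0,0,-1,0,2.1,0,0,0,0,-1,0,2.1,0,0,0,0,-1,0,2.1,0,0,0,0,-1,0,2.1,0,0,0,0,-1,0,2.1,0,0,0,0,-1,0,2.1,0,0,0,0,-1,0,2.1,0,0,0,0,-1,0,1.5,0,0,0,0,-1,0,1.0,0,0,0,0,-1,0,0.6,0,0,0,0,-1,0,0.4,0,0,0,0,-1,0,0,0,0,0,0,-1,0,0,0,0,0,0,-1]
}}

```text
time_s: 14.53
ee_pos: [0.4852, 0.3421, 0.0655]
tcp_rot: [[0.463, -0.002, 0.886], [-0.886, -0.0, 0.463], [-0.001, -1.0, -0.002]]
contact_force: [0.2, 0.4, -0.7]
gripper_width: 0.0155
```

{"method": "apply_moves", "body": {
  "targets": [0,0.3,0,0,0,0,-1,0,0.15,0,0,0,0,-1,0,0,0,0,0,0,-1]
}}

```text
time_s: 14.78
ee_pos: [0.4849, 0.3421, 0.0608]
tcp_rot: [[0.464, -0.002, 0.886], [-0.886, -0.001, 0.464], [-0.0, -1.0, -0.002]]
contact_force: [0.1, 0.4, -0.5]
gripper_width: 0.0159
```

{"method": "apply_moves", "body": {
  "targets": [0,0.1,0,0,0,0,-1,0,0,0,0,0,0,-1]
}}

```text
time_s: 14.95
ee_pos: [0.4851, 0.3423, 0.0603]
tcp_rot: [[0.464, -0.002, 0.886], [-0.886, -0.0, 0.464], [-0.001, -1.0, -0.001]]
contact_force: [-0.9, -0.3, 3.5]
gripper_width: 0.0157
```

{"method": "apply_moves", "body": {
  "targets": [0,0,0,0,0,0,0.2,0,0,0,0,0,0,0.2,0,0,0,0,0,0,0.2,0,0,0,0,0,0,0.2,0,0,0,0,0,0,0.2,0,-1,0,0,0,0,0.2,0,-2,0,0,0,0,0.2,0,-3,0,0,0,0,0.2,0,-3,0,0,0,0,0.2,0,-3,0,0,0,0,0.2,0,-3,0,0,0,0,0.2,0,-3,0,0,0,0,0.2,0,-3,0,0,0,0,0.2]
}}

```text
time_s: 16.03
ee_pos: [0.4848, 0.3419, 0.2717]
tcp_rot: [[0.464, -0.003, 0.886], [-0.886, -0.001, 0.464], [-0.001, -1.0, -0.003]]
contact_force: [0.1, 0.8, -0.2]
gripper_width: 0.0522
```

```bash
python3 ob.py
python3 - <<'E'
from workcell import camera
import cv2,numpy as np
for n in("side","top"):
    c=camera(n); cv2.imwrite(f"pics/{n}8.png",c["pixels"]); np.savez(f"{n}8.npz",**{k:np.array(v) for k,v in c.items()})
E
```

```text
time_s 16.0333
qpos [ 0.4258  0.4414  1.4647  0.0005  1.2382 -0.0565]
ee_pos [0.4848 0.3419 0.2717]
tcp_rot [[ 0.4637 -0.0027  0.886 ]
 [-0.886  -0.0007  0.4637]
 [-0.0006 -1.     -0.0027]]
contact_force [ 0.1182  0.7518 -0.1738]
gripper_width 0.05223509551168105
```

View pics/side8.png

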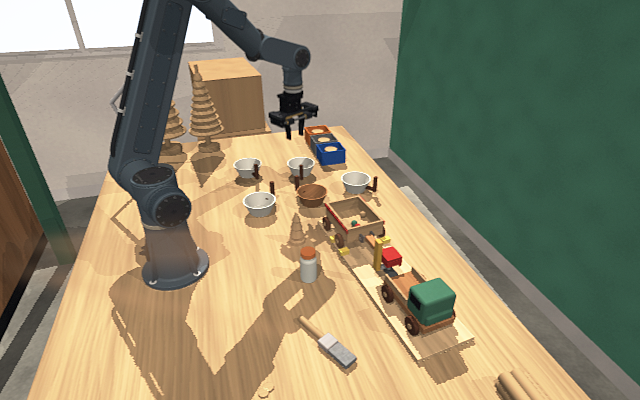

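The brown cup stands upright and empty at side px (312,196), and the bystanders haven't moved. On to the latch tab.

{"method": "apply_moves", "body": {
  "targets": [3.8,0.13,-1.18,0,0,0,0.2,3.8,0.13,-1.18,0,0,0,0.2,3.8,0.13,-1.18,0,0,0,0.2,3.8,0.13,-1.18,0,0,0,0.2,3.8,0.13,-1.18,0,0,0,0.2,3.8,0.13,-1.18,0,0,0,0.2,3.8,0.13,-1.18,0,0,0,0.2,3.8,0.13,-1.18,0,0,0,0.2,3.8,0.13,-1.18,0,0,0,0.2,3.8,0.13,-1.18,0,0,0,0.2,3.8,0.13,-1.18,0,0,0,0.2,3.8,0.13,-1.18,0,0,0,0.2,3.8,0.13,-1.18,0,0,0,0.2,3.8,0.13,-1.18,0,0,0,0.2,3.8,0.13,-1.18,0,0,0,0.2,0,0,0,0,0.0748,0,0.2,0,0,0,0,0.0748,0,0.2,0,0,0,0,0.0748,0,0.2,0,0,0,0,0.0748,0,0.2,0,0,0,0,0.0748,0,0.2]
}}

```text
time_s: 17.8
ee_pos: [0.592, -0.245, 0.2496]
tcp_rot: [[0.104, -0.004, 0.995], [-0.995, -0.0, 0.104], [-0.0, -1.0, -0.004]]
contact_force: [0.6, -0.3, -0.7]
gripper_width: 0.0522
```

{"method": "apply_moves", "body": {
  "targets": [0,0,0,0,0,0,0.2,0,0,0,0,0,0,0.2]
}}

```text
time_s: 17.97
ee_pos: [0.5923, -0.2448, 0.2499]
tcp_rot: [[0.11, -0.004, 0.994], [-0.994, -0.0, 0.11], [0.0, -1.0, -0.004]]
contact_force: [-0.6, -0.0, -0.3]
gripper_width: 0.0522
```

```bash
python3 ob.py
python3 - <<'E'
from workcell import camera
import cv2,numpy as np
for n in("wrist",):
    c=camera(n); cv2.imwrite(f"pics/{n}9.png",c["pixels"]); np.savez(f"{n}9.npz",**{k:np.array(v) for k,v in c.items()})
E
```

```text
time_s 17.9667
qpos [-0.5649  0.5313  1.3664 -0.0026  1.2469 -0.6741]
ee_pos [ 0.5923 -0.2448  0.2499]
tcp_rot [[ 0.1098 -0.0038  0.9939]
 [-0.9939 -0.0005  0.1098]
 [ 0.0001 -1.     -0.0039]]
contact_force [-0.6384 -0.0318 -0.267 ]
gripper_width 0.05224402283279749
```

View pics/wrist9.png

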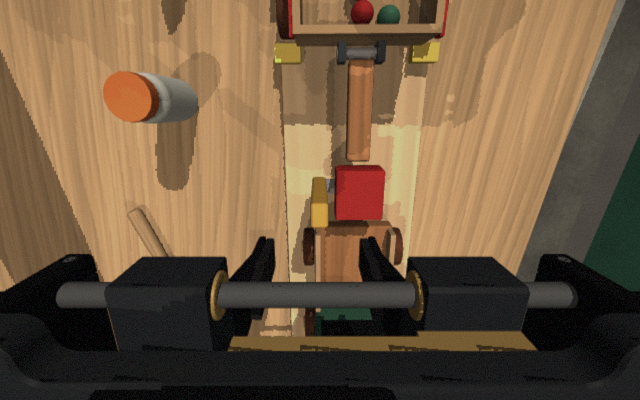

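Run:
```python
import cv2
t=cv2.imread("pics/wrist9.png")
cv2.imwrite("pics/w9c.png",cv2.resize(t[160:240,290:400],None,fx=7,fy=7,interpolation=cv2.INTER_CUBIC))
```

```text
(no output)
```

View pics/w9c.png

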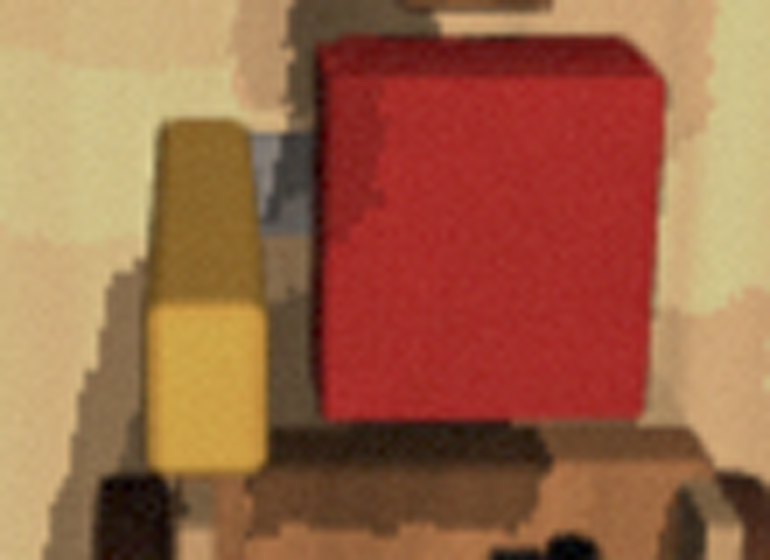

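Run:
```python
from h import *
from ik import *
np.set_printoptions(precision=4,suppress=True)
W=load("wrist9");T=load("top0");S=load("side0")
w=(319.2,214.9)
print(atz(W,*w,.165))
tt=(310+711.5/5-.5,120+230.5/5-.5);st=(285+470/5-.4,165+378/5-.4)
print(tri([(W,*w),(T,*tt)]),tri([(W,*w),(T,*tt),(S,*st)]))
P=cloud(W);print(P[212:219,317:322].reshape(-1,3).mean(0))
R=np.array([[.1098,-.0038,.9939],[-.9939,-.0005,.1098],[0,-1,-.0039]])
a=atz(W,*w,.165)
print(R.T@(np.array([a[0],a[1],.129])-[.5923,-.2448,.2499]))
# coupler corners for yaw and centre
cc=[atz(W,290+(x+.5)/7-.5,160+(y+.5)/7-.5,.104) for x,y in [(320,75),(662,75),(642,418),(322,418)]]
print(np.array(cc),np.mean(cc,0))
# lift feasibility
q=np.array([-.5649,.5313,1.3664,0,1.2469,-.6741])
yw=.108;ex=np.array([np.cos(yw),np.sin(yw),0])
tcp=np.array([a[0],a[1],.129])-.016*ex
H=np.array([.6225,-.098,.065])
for th in (0,.15,.3,.45,.5):
    Rr=Ro.from_rotvec(-ex*th).as_matrix()
    h=H; p=h+Rr@(tcp-h)
    qq,c=ik(p,Rr@pose(np.pi/2+yw,0),q);q=qq;print(th,p,qq,c)
```

```text
[ 0.595  -0.2491  0.165 ]
(array([ 0.5948, -0.2504,  0.1581]), [np.float64(0.0012555506913962489), np.float64(0.0012555506913963395)]) (array([ 0.5943, -0.2484,  0.1647]), [np.float64(0.0010705621776233012), np.float64(0.001912302716830578), np.float64(0.0009418804465072385)])
[ 0.5948 -0.2491  0.1654]
[0.0046 0.1209 0.0026]
[[ 0.6089 -0.2202  0.104 ]
 [ 0.6598 -0.2145  0.104 ]
 [ 0.6666 -0.2691  0.104 ]
 [ 0.6163 -0.2747  0.104 ]] [ 0.6379 -0.2446  0.104 ]
0 [ 0.5791 -0.2509  0.129 ] [-0.5856  0.6579  1.5039 -0.      0.9797 -0.6936] 1.6254830699326036e-23
0.15 [ 0.5778 -0.2397  0.1503] [-0.5132  0.6045  1.5594 -0.1563  0.8959 -0.5284] 2.8760925650475687e-22
0.3 [ 0.5763 -0.2255  0.1697] [-0.4305  0.5662  1.6095 -0.3479  0.8394 -0.3212] 2.995557584881742e-24
0.45 [ 0.5745 -0.2086  0.1867] [-0.3391  0.5455  1.6527 -0.5651  0.8219 -0.0817] 2.892461402536924e-21
0.5 [ 0.5738 -0.2024  0.1918] [-0.3071  0.5429  1.6655 -0.6393  0.8261  0.0013] 7.63431884723518e-31
```

Tab top is at (0.5948, -0.2490, 0.165) and the three views agree, with yaw 0.11. Going down to grip it.

{"method": "apply_moves", "body": {
  "targets": [0.45,1.0,0.25,0,0,0,0.2,0,2.5,0,0,0,0,0.2,0,2.5,0,0,0,0,0.2,0,2.5,0,0,0,0,0.2,0,2.0,0,0,0,0,0.2,0,1.6,0,0,0,0,0.2,0,0,0,0,0,0,0.2,0,0,0,0,0,0,-1,0,0,0,0,0,0,-1,0,0,0,0,0,0,-1,0,0,0,0,0,0,-1,0,0,0,0,0,0,-1,0,0,0,0,0,0,-1,0,0,0,0,0,0,-1,0,0,0,0,0,0,-1,0,0,0,0,0,0,-1,0,0,0,0,0,0,-1],
  "grip_force": 40
}}

```text
time_s: 19.43
ee_pos: [0.5948, -0.2495, 0.1298]
tcp_rot: [[0.108, -0.004, 0.994], [-0.994, -0.001, 0.108], [0.001, -1.0, -0.004]]
contact_force: [-5.0, 0.2, 6.0]
gripper_width: 0.0158
```

```bash
python3 ob.py
python3 - <<'E'
from workcell import camera
import cv2,numpy as np
c=camera("side"); cv2.imwrite("pics/s10.png",cv2.resize(c["pixels"][150:310,320:480],None,fx=4,fy=3.7))
E
```

```text
time_s 19.4333
qpos [-0.5687  0.6738  1.4632 -0.0038  1.0071 -0.6754]
ee_pos [ 0.5948 -0.2495  0.1298]
tcp_rot [[ 0.1085 -0.0038  0.9941]
 [-0.9941 -0.0014  0.1085]
 [ 0.0009 -1.     -0.0039]]
contact_force [-4.9903  0.2086  5.9869]
gripper_width 0.015832077776361867
```

View pics/s10.png

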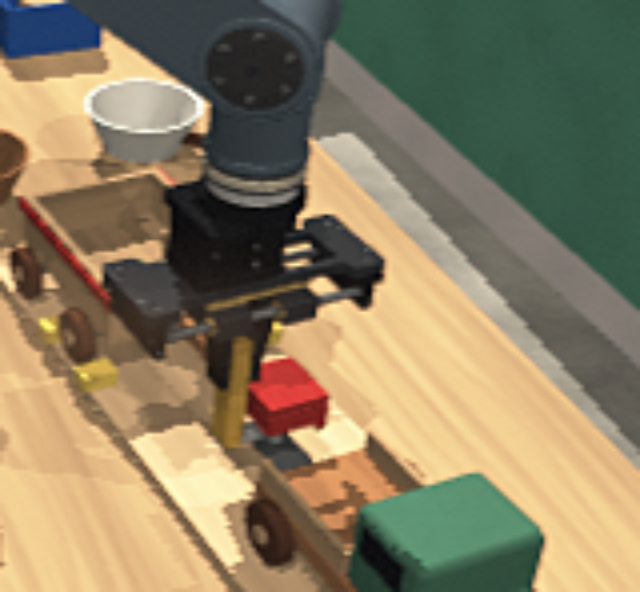

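{"method": "apply_moves", "body": {
  "targets": [0,0,-0.4,0,0,0,-1,0,0,-0.4,0,0,0,-1,0,0,-0.4,0,0,0,-1,0,0,-0.2,0,0,0,-1,0,0,0,0,0,0,-1,0,0,0,0,0,0,-1]
}}

```text
time_s: 19.98
ee_pos: [0.5841, -0.2508, 0.1297]
tcp_rot: [[0.107, 0.004, 0.994], [-0.994, -0.002, 0.107], [0.002, -1.0, 0.003]]
contact_force: [7.2, 3.1, 0.2]
gripper_width: 0.0153
```

{"method": "apply_moves", "body": {
  "targets": [0,0,-0.2,0,0,0,-1,0,0,-0.2,0,0,0,-1,0,0,0,0,0,0,-1,0,0,0,0,0,0,-1]
}}

```text
time_s: 20.32
ee_pos: [0.5806, -0.2512, 0.1297]
tcp_rot: [[0.107, 0.005, 0.994], [-0.994, -0.002, 0.107], [0.002, -1.0, 0.004]]
contact_force: [8.1, 2.7, -0.7]
gripper_width: 0.0158
```

{"method": "apply_moves", "body": {
  "targets": [-0.2,-0.43,0,0,0,-0.03,-1,-0.2,-0.43,0,0,0,-0.03,-1,-0.2,-0.43,0,0,0,-0.03,-1,-0.2,-0.43,0,0,0,-0.03,-1,0,0,0,0,0,0,-1,0,0,0,0,0,0,-1]
}}

```text
time_s: 20.82
ee_pos: [0.58, -0.2423, 0.1467]
tcp_rot: [[0.108, 0.018, 0.994], [-0.986, -0.122, 0.109], [0.123, -0.992, 0.005]]
contact_force: [8.7, 1.4, -2.0]
gripper_width: 0.016
```

```bash
python3 ob.py
python3 - <<'E'
from workcell import camera
import cv2,numpy as np
c=camera("side"); cv2.imwrite("pics/s11.png",cv2.resize(c["pixels"][150:310,320:480],None,fx=4,fy=3.7))
E
```

```text
time_s 20.8167
qpos [-0.5272  0.6136  1.5482 -0.1225  0.9058 -0.5644]
ee_pos [ 0.58   -0.2423  0.1467]
tcp_rot [[ 0.108   0.0183  0.994 ]
 [-0.9865 -0.1219  0.1094]
 [ 0.1232 -0.9924  0.0049]]
contact_force [ 8.7286  1.3737 -1.9563]
gripper_width 0.01599555589850999
```

View pics/s11.png

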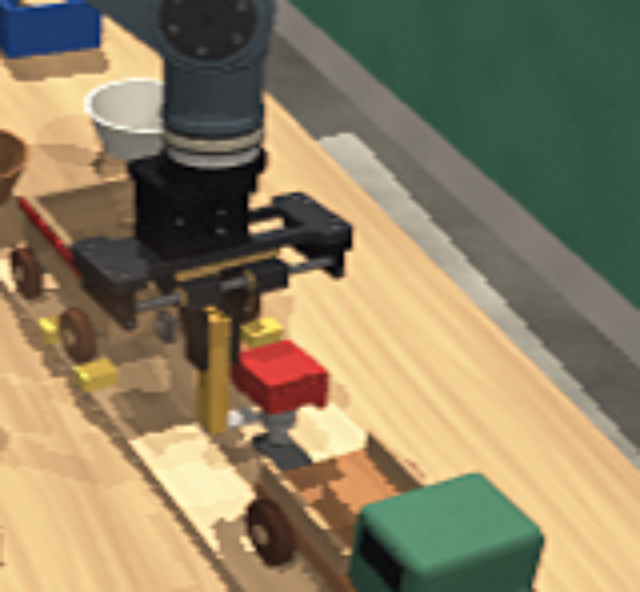

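{"method": "apply_moves", "body": {
  "targets": [-0.2,-0.43,0,0,0,-0.03,-1,-0.2,-0.43,0,0,0,-0.03,-1,-0.2,-0.43,0,0,0,-0.03,-1,-0.2,-0.43,0,0,0,-0.03,-1,-0.2,-0.43,0,0,0,-0.03,-1,-0.2,-0.43,0,0,0,-0.03,-1,-0.2,-0.43,0,0,0,-0.03,-1,-0.2,-0.43,0,0,0,-0.03,-1,-0.2,-0.43,0,0,0,-0.03,-1,-0.2,-0.43,0,0,0,-0.03,-1,-0.2,-0.43,0,0,0,-0.03,-1,-0.1,-0.22,0,0,0,-0.015,-1,0,0,0,0,0,0,-1,0,0,0,0,0,0,-1,0,0,0,0,0,0,-1,0,0,0,0,0,0,-1]
}}

```text
time_s: 22.2
ee_pos: [0.5769, -0.2071, 0.1877]
tcp_rot: [[0.097, 0.055, 0.994], [-0.888, -0.447, 0.112], [0.45, -0.893, 0.006]]
contact_force: [7.3, 0.4, -1.3]
gripper_width: 0.0156
```

```bash
python3 ob.py
python3 - <<'E'
from workcell import camera
import cv2,numpy as np
from h import *
np.set_printoptions(precision=4,suppress=True)
for n in("side","top"):
    c=camera(n); P=cloud(c); px=c["pixels"].astype(int)
    m=(px[...,2]>110)&(px[...,1]<50)&(px[...,0]<60)&(P[...,2]>.11)&(P[...,2]<.2)&(P[...,1]<-.1)
    print(n,m.sum(),P[m].mean(0) if m.any() else "", P[m].max(0) if m.any() else "")
    cv2.imwrite(f"pics/{n}12.png",c["pixels"])
    if n=="side": cv2.imwrite("pics/s12c.png",cv2.resize(c["pixels"][150:310,320:480],None,fx=4,fy=3.7))
E
```

```text
time_s 22.2
qpos [-0.3293  0.5462  1.656  -0.5898  0.8147 -0.0556]
ee_pos [ 0.5769 -0.2071  0.1877]
tcp_rot [[ 0.0972  0.0555  0.9937]
 [-0.8877 -0.4466  0.1118]
 [ 0.45   -0.893   0.0058]]
contact_force [ 7.2924  0.407  -1.2684]
gripper_width 0.0155742790715416
side 92 [ 0.6414 -0.2381  0.1638] [ 0.6626 -0.1968  0.1781]
top 52 [ 0.6357 -0.231   0.1738] [ 0.6596 -0.2117  0.179 ]
```

View pics/s12c.png

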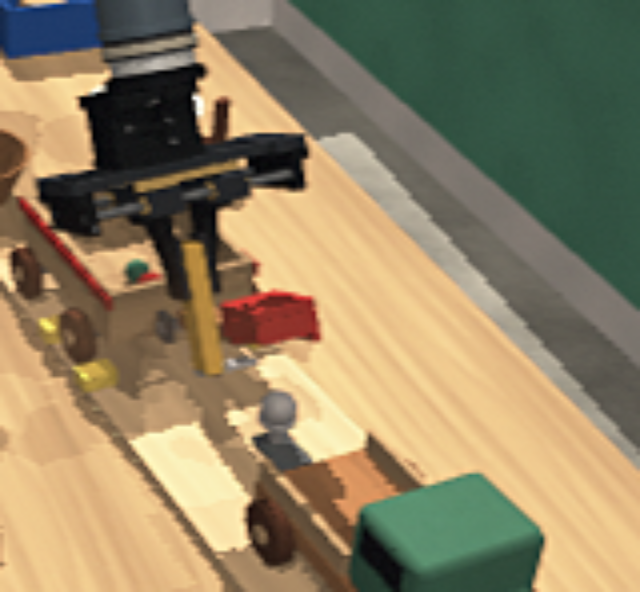

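View pics/top12.png

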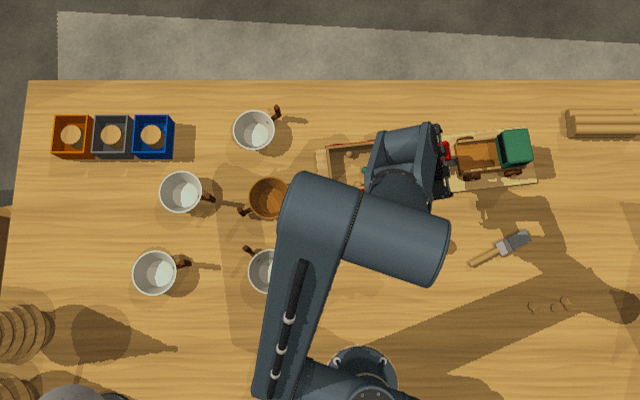

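{"method": "apply_moves", "body": {
  "targets": [0,0,0,0,0,0,-1,0,0,0,0,0,0,-1,0,0,0,0,0,0,-1,0,0,0,0,0,0,-1,0,0,0,0,0,0,-1,0,0,0,0,0,0,-1,0,0,0,0,0,0,-1,0,0,0,0,0,0,-1,0,0,0,0,0,0,-1,0,0,0,0,0,0,-1]
}}

```text
time_s: 23.13
ee_pos: [0.5768, -0.2071, 0.1877]
tcp_rot: [[0.097, 0.055, 0.994], [-0.888, -0.446, 0.112], [0.45, -0.893, 0.006]]
contact_force: [8.2, 0.8, -0.5]
gripper_width: 0.0156
```

```bash
python3 ob.py
python3 - <<'E'
from workcell import camera,observe
import cv2,numpy as np
from h import *
print(observe()["joint_velocities"])
c=camera("side"); P=cloud(c); px=c["pixels"].astype(int)
m=(px[...,2]>110)&(px[...,1]<50)&(px[...,0]<60)&(P[...,2]>.11)&(P[...,2]<.2)&(P[...,1]<-.1)
print(m.sum(),P[m].mean(0),P[m].max(0)); cv2.imwrite("pics/s13.png",c["pixels"])
E
```

```text
time_s 23.1333
qpos [-0.3294  0.5462  1.656  -0.5897  0.8147 -0.0556]
ee_pos [ 0.5768 -0.2071  0.1877]
tcp_rot [[ 0.0971  0.0554  0.9937]
 [-0.8878 -0.4465  0.1117]
 [ 0.4499 -0.8931  0.0058]]
contact_force [ 8.201   0.8167 -0.5065]
gripper_width 0.015553130413482281
[-0.00031678 -0.00144399  0.00037343  0.00089084 -0.00063843 -0.00028573]
92 [ 0.64203365 -0.23783582  0.16327332] [ 0.66437116 -0.19259563  0.17701655]
```

View pics/s13.png

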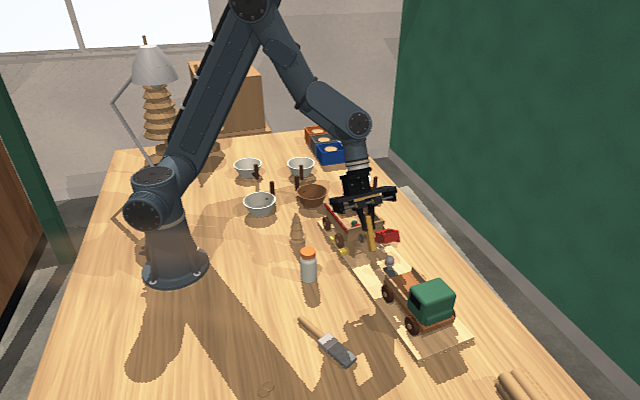

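```bash
python3 -c "
from workcell import job_done
print(job_done())"
```

```text
the job is handed in; nothing more can be done
None
```

The job is done and handed in at 23.1 s, well inside the 70 s limit.

- **Cup and balls:** I gripped the cup by its handle and tipped it about 97° over the trailer bed. The top view showed all six balls lying in the bed. I stood the empty cup upright back in its old place and let go of it.
- **Latch and coupler:** I gripped the latch tab and pulled it about 14 mm against its spring. The pull measured about 8 N, as the spring figures predict. I then swung the coupler up off the truck's ball by 0.467 rad, which works out to about 62 mm of lift.

**Last checks:**
- The arm was still, and the gripper held the tab at 15.6 mm opening.
- The last side view shows the coupler clear of the ball, with nothing else touching it.
- The tree, glue jar and brush look to be where they started; I judged that by eye in the last side view.

Nothing failed. The one disagreement was the tab's height: two views alone gave 158 mm for its top, while a third view and the wrist camera's depth reading both gave 165 mm, so I used 165 mm.

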